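Slide the thin board off its tray and put it on the stacking post

TASK

The thin board of the wooden stacking toy lies flat in its shallow white storage tray, held by a spring clip, where it cannot be gripped. Press on it just firmly enough to drag it along, never hard, and slide it out over the open front of the tray until it sticks out far enough to be gripped by its sides, without letting it fall. Then pick it up and lower it over the post of the stacking toy until it lies flat on the round base, let go only once it is down, and leave everything else on the desk where it is.

Things in the scene. Friction and masses are not known exactly. Their poses are not given: they have to be found in the camera images.
- board_center (a point): Centre of the loose thin brown wooden board, half-way up; also the centre of its square 18 mm hole. Board 110 mm long (x), 56 mm wide (y), 4 mm thick (z up). At the start it lies flat on the tray's deck, x axis along the tray's, its leading (-x) end 7 to 12 mm back from the tray's open front. Good pressing spot: 32 mm behind the centre (+x), the solid part between hole and rear end.
- board: The same board, 25 to 50 g; this origin is the centre of its underside, same axes. Friction on the tray about 0.3, on the fingertips about twice that; the tray's spring clip holds it back with about 4 N. Pressed with some 15 to 21 N it is dragged along; with less the fingertips just slip on it. Over 28 N of press, on the tray or on the toy, breaks it.
- tray: Fixed white block 132 mm long (x), 76 mm wide (y), level deck 40 mm above the desk. Origin at desk height, centre line, 62 mm behind the open front. The -x end, roughly to the robot, has no rim; sides and back have one 8 mm wide, 6 mm above the deck, round a channel 60 mm wide, too tight for fingers. A steel spring clip in the +y rim, 41 mm behind the front, pushes the board against the -y rim.
- tray_edge (a point): Middle of the deck's front edge, on the deck's surface, 40 mm above the desk; tray's axes. Beyond it (-x) is free air down to the desk. A board that sticks out by more than 55 mm tips and falls.
- stacker_seat (a point): Centre of the flat top of the stacking toy's round wooden base, 32 mm above the desk, where the board must lie. The fixed base is 48 mm across and 32 mm high; from its centre rises a wooden post 9 mm across and 32 mm tall (top 64 mm above the desk) with a tapered tip. z up; its yaw is of no matter.
- stacker: The stacking toy (base and post); origin at desk height on the post's axis.
- staple_remover: Bystander: pink plastic staple remover, 50 x 26 x 30 mm, lying; origin at its underside.
- stamp: Bystander: rubber stamp with a red handle, upright, 34 x 26 mm, 67 mm tall; origin at its underside.
- cup_a: Bystander: green plastic cup, 72 mm across, 85 mm tall, upright; origin at its underside.
- cup_b: Bystander: the other green plastic cup, same size.
- glue_stick: Bystander: white glue stick, 26 mm across, 85 mm tall, upright; origin at its underside.
- blackboard_eraser: Bystander: dark wooden board eraser, 45 x 110 x 30 mm; origin at its underside.
There are look-alikes about, which are no part of the job. Of the things that look like the tray, take the one that is farthest to the robot's left at the start.

How it is judged:
By the outcome, as a careful person would: the job done as asked, in the order asked, and still so for the second after the job is handed in, with the robot touching nothing.
It also fails if it takes over 72 s, if anything falls off the work surface, if the arm or the gripper's body presses on something with over 40 N, if the wrist force passes 120 N, or if a joint passes its speed limit or range.

ROBOT

A 6-joint arm with a two-finger parallel gripper is mounted at the origin on the work surface. World frame = base frame: x ahead of the robot, y to its left, z up, the work surface at z = 0. Lengths are in m, angles in rad, forces in N, time in s.
With the tool pointing down it reaches from about 0.325 to 0.85 m from the base axis. Payload 15.5 kg.
Tool frame: the origin (TCP) lies on the centre line of the jaws, within the pads' length; the fingertips stand 25 mm ahead of it and the grasp point (between the pads) lies 6 mm ahead of it; x points along the fingers, z is the direction in which the jaws open and shut, and the axes are right-handed (so a half turn about x gives the same grasp; the last joint's range is limited). The gripper opens to 91 mm and grips with 3 to 60 N. Pads are 32 mm wide; open, the fingers measure 118 mm over their backs; the gripper's body (76 mm by 178 mm) begins 60 mm behind the grasp point.
Start: joints at [1.171, 0.494, 1.345, -0, 1.302, -0.096], TCP at [0.188, 0.596, 0.239] pointing down, gripper open.
Joint ranges: [-2.91, 2.91], [-0.82, 2.16], [0.22, 2.67], [-1.22, 4.37], [0.12, 2.79], [-3.08, 3.08]. Speed limits (rad/s): [1.89, 1.89, 2.57, 3.01, 3.01, 3.01].

INTERFACE

Orientations are given as [roll, pitch, yaw] about the fixed x, y, z axes, in that order (R = Rz(yaw) Ry(pitch) Rx(roll)).
In Python, from bench import arm gives the robot as it stands.
- The arm moves only by the tool move_arm, never from a script. Its argument "moves" is a list of rows, each an object with "translation": the shift along the tool's x, y, z in cm, a list of three; "turn": the turn about the tool's x in degrees. A call has 1 to 12 rows; each row is the pose to reach, as a shift and turn from the pose commanded when the call began, along the tool's axes at that moment; what a row does not reach only later rows make up. A row lasts 1/8 s, in which the tool goes at most 62.5 mm and 10.7 degrees, less where a joint would pass 70% of its speed; a pose out of reach is approached as far as the arm can. A call with a gripper value outside its range is refused whole. "jaw" is the finger opening in cm, from 0 to 9.12, set as the call begins (left out, the last holds). The fingers move at their own pace and stop on an object; "force" is the grip in N (left out, the last holds). Time passes only in rows, so rows that repeat a pose let the fingers close. It gives the time, the measured TCP pose, the force and the opening at its end, in the units of the state.
- arm.sense(): the state, without advancing time (a new reading comes with each control period).
- arm.get_image(name): name is "side" or "top"; returns (picture, depth): 480x640x3 uint8, red, green, blue; 480x640 float32, m along the optical axis (not along the pixel's ray), 0 where there is no reading.
- arm.calibration(name): a dict with "vertical_fov" (degrees; the focal length in pixels is half the picture's height over the tangent of half this angle, whatever the lens; pixels are square), "cx", "cy" (the principal point, pixels), "dist_coeffs" ([k1, k2, p1, p2, k3] as OpenCV has them; the pictures are not rectified), "T" (4x4, takes a point from camera to world coordinates). Camera axes: x right, y down, z forward; pixel columns grow to the right and rows downward; lengths in m; the calibration is good to about 2 mm. A picture is of the moment at which its call begins. calibration takes no time and is no camera call.
- arm.close_job(): hands the job in, once; it reports no verdict.
Trained networks look in the newest picture that a camera, given by its name, has taken for a name from the list of things; names that differ only in an ending like _2 or _b are one class to them, and where a whole thing is asked for, a point or a joint stands for the part that bears it (a point fixed in the world has none). Each returns a list of dicts, best first, with "confidence" (0 to 1); they miss things now and then, are a little off and sometimes report something else, mostly with a low value. They report only what shows in the picture. A call takes as long as a camera call. They do not tell look-alikes from the thing itself.
- arm.trace(camera, name): "pixels" (480x640 bool, what is visible of it) and "box" ([left, top, right, bottom] in pixels, round what is visible of it).
The state is a dict: "time": time; "joint_pos": joint angles; "joint_vel": joint speeds; "effort": joint torques, N m; "tcp_pos": TCP position; "orientation": TCP orientation; "force": force on the tool from outside, world axes, zero at the start; "ft_torque": the same for the moment, N m; "width": opening from 0.0 (shut) to 1.0 (fully open).
Only numpy, scipy, OpenCV 4.12 (cv2) and the standard library are available. Lean on these libraries where they do the work, as an engineer would, in place of code of your own. Each camera call takes 0.05 s, during which the arm holds its last target.

## Working session

There is one attempt and no reset: what is moved stays moved. The work goes in short steps, Python scripts to look and compute and a tool call to move; the robot and the scene stay as the last step left them, time stands still between calls to the robot, and variables do not carry over. Pictures are saved under pics/ and viewed, and the job is handed in when it is done.

Besides the shell and the picture viewer there is one more tool, called after "Emit:" as a command line: name --argument value ..., lists and objects as JSON in quotes. move_arm: Moves the arm, as the interface text tells. Its arguments: {"type":"object","properties":{"moves":{"type":"array","items":{"type":"object","properties":{"translation":{"type":"array","items":{"type":"number"}},"turn":{"type":"number"}}}},"jaw":{"type":"number"},"force":{"type":"number"}},"required":["moves"]}

```bash
ls; mkdir -p pics; python3 - <<'E'
from bench import arm
import cv2,numpy as np
print(arm.sense())
for n in("side","top"):
    im,d=arm.get_image(n); np.savez(f"pics/{n}0.npz",im=im,d=d)
    cv2.imwrite(f"pics/{n}0.png",im[:,:,::-1]); print(n,arm.calibration(n))
E
```

```text
pics
{'time': 0.0, 'joint_pos': array([ 1.17048721e+00,  4.94217528e-01,  1.34615087e+00, -1.09009855e-05,
        1.30248686e+00, -9.55016373e-02]), 'joint_vel': array([-0.00059452, -0.00148253,  0.00052003,  0.0007824 , -0.00190237,
        0.00070441]), 'effort': array([-2.38127424e-03, -8.78806829e+01, -3.81867027e+01,  7.06801889e-02,
        5.28800092e-02, -8.08824598e-05]), 'tcp_pos': array([0.18742955, 0.59585893, 0.2383102 ]), 'orientation': array([ 3.05441277,  1.56953368, -1.96278079]), 'force': array([ 0.17511461,  0.26393384, -0.31567668]), 'ft_torque': array([0.01090951, 0.02638261, 0.01928433]), 'width': 0.9990581117737721}
side {'vertical_fov': 43.34305448079632, 'cx': 328.28827444338367, 'cy': 245.21929553492495, 'dist_coeffs': array([0.02245347, 0.        , 0.        , 0.        , 0.        ]), 'T': array([[ 0.89909334, -0.29405948,  0.3242841 ,  0.07714819],
       [-0.43761182, -0.62283267,  0.64851781, -0.82915948],
       [ 0.01127192, -0.72498861, -0.68866862,  0.92521589],
       [ 0.        ,  0.        ,  0.        ,  1.        ]])}
top {'vertical_fov': 55.44414936557025, 'cx': 314.60878215654657, 'cy': 225.34797910681962, 'dist_coeffs': array([-0.09590632,  0.        ,  0.        ,  0.        ,  0.        ]), 'T': array([[ 0.02184176, -0.98234368,  0.18580592,  0.31689151],
       [-0.99948811, -0.01710984,  0.02703266, -0.00786259],
       [-0.02337625, -0.18630125, -0.98221454,  0.97119182],
       [ 0.        ,  0.        ,  0.        ,  1.        ]])}
```

View pics/side0.png

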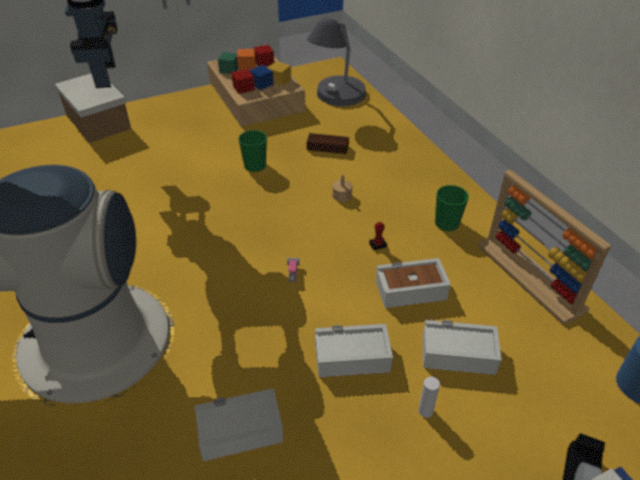

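View pics/top0.png

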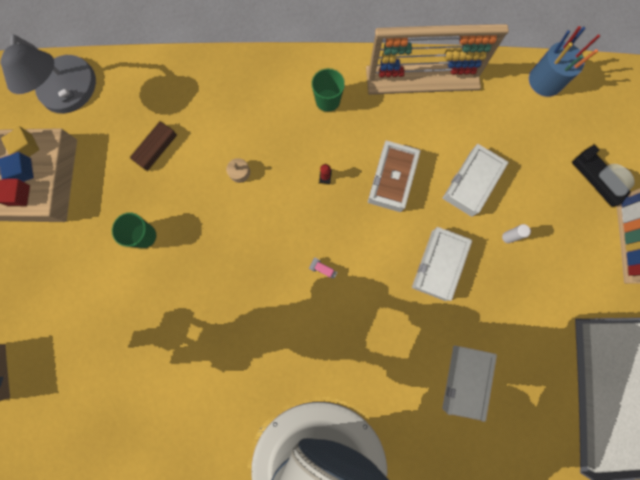

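Top picture: four white tray-like things, at (395,176), (477,180), (443,264) and (470,383). The farthest to the robot's left (+y is image left) is (395,176), and it also holds the board with its hole at (396,175). The stacker is at (237,170) in top and (342,188) in side. Next I'll check with a close crop and measure.

```bash
cat > h.py <<'E'
import numpy as np,cv2
from bench import arm
def K(c):
    f=240/np.tan(np.radians(c["vertical_fov"])/2); return np.array([[f,0,c["cx"]],[0,f,c["cy"]],[0,0,1]])
def pix2plane(cam,uv,z):
    c=arm.calibration(cam); p=cv2.undistortPoints(np.array(uv,float).reshape(-1,1,2),K(c),c["dist_coeffs"]).reshape(-1,2)
    r=np.c_[p,np.ones(len(p))]@c["T"][:3,:3].T; o=c["T"][:3,3]
    return o+r*((z-o[2])/r[:,2])[:,None]
def cloud(cam,d):
    c=arm.calibration(cam); v,u=np.mgrid[:480,:640]
    p=cv2.undistortPoints(np.stack([u,v],-1).reshape(-1,1,2).astype(float),K(c),c["dist_coeffs"]).reshape(480,640,2)
    P=np.dstack([p,np.ones((480,640))])*d[...,None]
    return P@c["T"][:3,:3].T+c["T"][:3,3]
def proj(cam,P):
    c=arm.calibration(cam); Ti=np.linalg.inv(c["T"]); 
    return cv2.projectPoints(np.array(P,float).reshape(-1,1,3),cv2.Rodrigues(Ti[:3,:3])[0],Ti[:3,3],K(c),c["dist_coeffs"])[0].reshape(-1,2)
def crop(im,x0,y0,x1,y1,s,fn):
    cv2.imwrite(fn,cv2.resize(im[y0:y1,x0:x1,::-1],None,fx=s,fy=s,interpolation=cv2.INTER_CUBIC))
E
python3 - <<'E'
from h import *
t=np.load("pics/top0.npz"); s=np.load("pics/side0.npz")
a=cv2.resize(t["im"][130:220,350:440],None,fx=6,fy=6,interpolation=cv2.INTER_CUBIC)[:,:400]
crop(t["im"],350,130,440,220,6,"pics/t_tray.png")
crop(s["im"],365,245,465,320,7,"pics/s_tray.png")
crop(t["im"],205,140,275,200,8,"pics/t_st.png")
crop(s["im"],310,160,370,215,8,"pics/s_st.png")
for n,uvs,q in(("top",t,[(396,175),(237,170)]),("side",s,[(413,277),(342,190)])):
    C=cloud(n,uvs["d"])
    for u,v in q: print(n,u,v,C[v,u])
for n in("tray","board","stacker","staple_remover","stamp","cup_a","glue_stick","blackboard_eraser"):
    for cam,z in(("top",t),("side",s)):
        r=arm.trace(cam,n)
        print(n,cam,[(round(x["confidence"],2),[int(b) for b in x["box"]]) for x in r])
E
```

```text
top 396 175 [ 0.60504955 -0.15263624  0.0387934 ]
top 237 170 [0.61377137 0.18866991 0.03069538]
side 413 277 [ 0.60757232 -0.15291119  0.04062685]
side 342 190 [0.61205451 0.1720919  0.02959447]
tray top [(0.96, [367, 139, 421, 209]), (0.9, [413, 226, 467, 299]), (0.75, [442, 346, 498, 420]), (0.7, [444, 142, 507, 218]), (0.38, [500, 225, 527, 242])]
tray side [(0.97, [195, 389, 282, 460]), (0.86, [313, 323, 396, 378]), (0.66, [375, 258, 449, 307]), (0.66, [424, 321, 501, 373]), (0.57, [237, 128, 267, 174])]
board top [(0.79, [376, 148, 409, 201])]
board side [(0.81, [384, 263, 441, 292])]
stacker top [(0.57, [229, 158, 250, 181])]
stacker side [(0.85, [334, 171, 352, 202]), (0.3, [236, 129, 268, 172])]
staple_remover top [(0.81, [312, 257, 336, 279]), (0.19, [367, 139, 421, 210])]
staple_remover side [(0.65, [286, 257, 298, 278])]
stamp top [(0.72, [318, 166, 333, 186]), (0.52, [132, 121, 177, 168])]
stamp side [(0.62, [369, 221, 391, 251])]
cup_a top [(0.77, [111, 212, 155, 251]), (0.76, [309, 73, 345, 111])]
cup_a side [(0.88, [240, 129, 266, 173]), (0.67, [432, 184, 470, 233])]
glue_stick top [(0.62, [311, 261, 333, 279]), (0.6, [501, 227, 528, 244]), (0.48, [365, 142, 417, 213]), (0.21, [319, 166, 332, 187])]
glue_stick side [(0.64, [420, 375, 438, 419])]
blackboard_eraser top [(0.73, [131, 120, 177, 172])]
blackboard_eraser side [(0.67, [306, 131, 351, 157])]
```

View pics/t_tray.png

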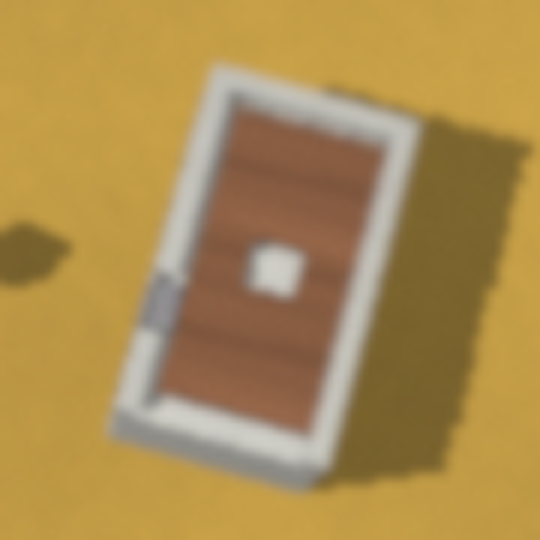

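View pics/s_tray.png

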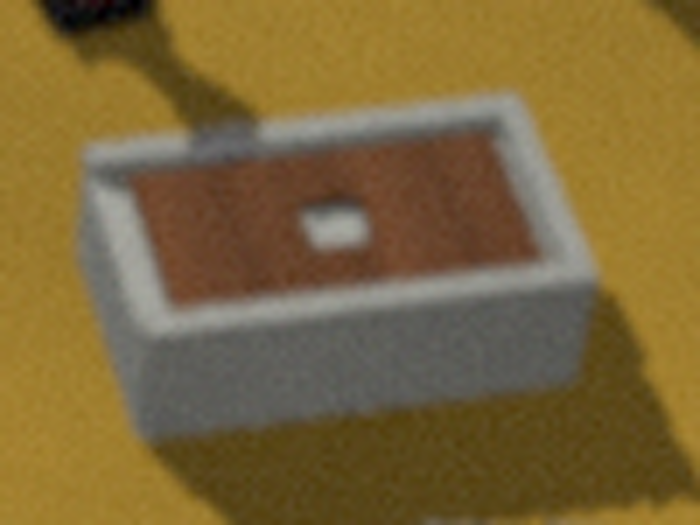

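View pics/t_st.png

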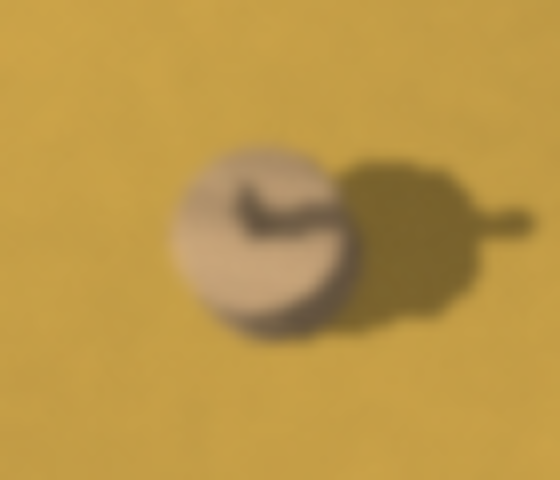

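View pics/s_st.png

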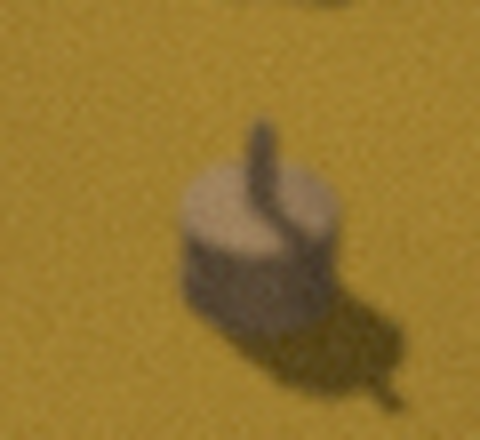

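```bash
cat > fitb.py <<'E'
from h import *
def brown(im,box):
    b=cv2.cvtColor(im,cv2.COLOR_RGB2HSV).astype(int); x0,y0,x1,y1=box
    m=np.zeros((480,640),np.uint8)
    sub=b[y0:y1,x0:x1]; m[y0:y1,x0:x1]=((sub[...,0]<14)|(sub[...,0]>170))&(sub[...,1]>90)&(sub[...,2]>40)
    return m
E
python3 - <<'E'
from fitb import *
t=np.load("pics/top0.npz")["im"]; s=np.load("pics/side0.npz")["im"]
for cam,im,box in(("top",t,(368,140,422,212)),("side",s,(376,256,450,300))):
    m=brown(im,box); x0,y0,x1,y1=box
    m=cv2.morphologyEx(m,cv2.MORPH_OPEN,np.ones((2,2),np.uint8))
    v,u=np.nonzero(m); print(cam,len(u))
    P=pix2plane(cam,np.c_[u,v],0.044)[:,:2]*1000
    r=cv2.minAreaRect(P.astype(np.float32)); print(r, np.median(P,0),cv2.boxPoints(r).round(1).tolist())
# manual corners
U=lambda p,s,o:(np.array(p)+.5)/s-.5+np.array(o)
def rep(cam,p,s,o,z,l): 
    q=pix2plane(cam,U(p,s,o),z)[:,:2]*1000
    print(cam,l,q.round(1).tolist()); return q
rep("top",[(215,67),(422,122),(330,465),(115,408)],6,(350,130),.046,"rim BL BR FR FL")
rep("top",[(235,110),(385,148),(310,437),(160,393)],6,(350,130),.044,"board BL BR FR FL")
rep("top",[(273,270)],6,(350,130),.044,"hole")
rep("side",[(520,95),(597,275),(150,332),(82,150)],7,(365,245),.046,"rim BL BR FR FL")
rep("side",[(493,135),(170,305),(132,178)],7,(365,245),.044,"board BL FR FL")
rep("side",[(335,225)],7,(365,245),.044,"hole")
# stacker: base top rim ellipse
rep("top",[(262,232)],8,(205,140),.032,"seat"); rep("top",[(243,190)],8,(205,140),.062,"tip")
rep("side",[(262,210)],8,(310,160),.032,"seat"); rep("side",[(262,124)],8,(310,160),.062,"tip")
E
```

```text
top 1114
((602.7771606445312, -151.5325927734375), (52.97651290893555, 106.70968627929688), 74.25772857666016) [ 601.53962026 -151.21885546] [[544.2000122070312, -162.60000610351562], [646.9000244140625, -191.5], [661.2999877929688, -140.5], [558.5999755859375, -111.5999984741211]]
side 891
((606.6243896484375, -154.37545776367188), (50.86686706542969, 107.55870819091797), 74.0944595336914) [ 606.72190145 -153.97708857] [[547.9000244140625, -164.10000610351562], [651.4000244140625, -193.60000610351562], [665.2999877929688, -144.6999969482422], [561.9000244140625, -115.19999694824219]]
top rim BL BR FR FL [[678.9, -130.1], [659.7, -203.6], [533.8, -168.4], [552.8, -94.0]]
top board BL BR FR FL [[663.6, -137.3], [650.3, -190.5], [544.1, -162.0], [558.9, -109.8]]
top hole [[604.3, -149.9]]
side rim BL BR FR FL [[681.3, -134.0], [660.6, -204.3], [535.1, -168.9], [552.8, -98.5]]
side board BL FR FL [[666.2, -143.1], [546.4, -161.0], [561.5, -113.0]]
side hole [[604.9, -154.3]]
top seat [[616.6, 187.9]]
top tip [[618.5, 187.4]]
side seat [[618.6, 183.5]]
side tip [[619.0, 186.2]]
```

```bash
cat > plan.py <<'E'
from h import *
from scipy.spatial.transform import Rotation as Ro
def state():
    s=arm.sense(); R=Ro.from_euler("xyz",s["orientation"]).as_matrix(); return s,R,s["tcp_pos"]
def plan(target,yawdeg=None,tip=0.025):
    """target: fingertip (offset tip) world point; yawdeg direction of jaw axis (mod 180)"""
    s,R,p=state(); T=np.array(target)-tip*np.array([0,0,-1.]) 
    d=R.T@(T-p)*100; out=None
    print("t",round(s["time"],2),"tcp",p.round(4),"tilt x axis",R[:,0].round(4),"F",s["force"].round(1),"w",round(s["width"],3),"q6",s["joint_pos"][5].round(2))
    if yawdeg is not None:
        z=R[:,2]; cur=np.degrees(np.arctan2(z[1],z[0])); e=(yawdeg-cur+90)%180-90
        out=-e  # tool x points down
        print("jaw axis",cur.round(2))
    print("shift cm",d.round(2),"turn",out)
    return d,out
E
python3 - <<'E'
from plan import *
plan((.6355,-.161,.13),74.2)
t=np.load("pics/top0.npz"); C=cloud("top",t["d"])
for n,uv in dict(stamp=(326,172),tray3FL=(428,230),tray3=(443,264),tray2=(477,180),cupb=(328,85),rem=(323,268),glue=(516,233)).items(): print(n,C[uv[1],uv[0]].round(3))
E
```

```text
t 0.9 tcp [0.1876 0.5962 0.2389] tilt x axis [ 0.  0. -1.] F [-0.7 -0.6 -0.7] w 1.002 q6 -0.1
jaw axis 72.54
shift cm [  8.39 -65.45 -58.79] turn -1.6647455922439889
stamp [ 0.601 -0.004  0.064]
tray3FL [ 0.494 -0.225  0.004]
tray3 [ 0.417 -0.247  0.039]
tray2 [ 0.598 -0.326  0.039]
cupb [ 0.82  -0.005  0.023]
rem [ 0.406 -0.001  0.025]
glue [ 0.477 -0.387  0.078]
```

Emit:
move_arm --moves '[{"translation": [0, -32, -29], "turn": -1.7}, {"translation": [0, -32, -29], "turn": -1.7}, {"translation": [0, -32, -29], "turn": -1.7}, {"translation": [0, -32, -29], "turn": -1.7}, {"translation": [0, -32, -29], "turn": -1.7}, {"translation": [0, -32, -29], "turn": -1.7}, {"translation": [0, -32, -29], "turn": -1.7}, {"translation": [0, -65.5, -58.8], "turn": -1.7}, {"translation": [0, -65.5, -58.8], "turn": -1.7}, {"translation": [0, -65.5, -58.8], "turn": -1.7}, {"translation": [0, -65.5, -58.8], "turn": -1.7}, {"translation": [0, -65.5, -58.8], "turn": -1.7}]' --jaw 0 --force 20

```text
time: 2.4
tcp_pos: [0.5671, -0.0467, 0.2391]
orientation: [-1.221, 1.57, 0.075]
force: [1.1, 1.8, 0.1]
width: 0.005
```

```bash
python3 -c "
from plan import *
plan((.6355,-.161,.075),74.2)"
```

```text
t 2.4 tcp [ 0.5671 -0.0467  0.2391] tilt x axis [ 5.e-04  0.e+00 -1.e+00] F [1.1 1.8 0.1] w 0.005 q6 -1.48
jaw axis 74.22
shift cm [13.91 -9.69 -9.14] turn 0.019238969245250814
```

Emit:
move_arm --moves '[{"translation": [0, -9.5, -9], "turn": 0}, {"translation": [0, -9.5, -9], "turn": 0}, {"translation": [0, -9.5, -9], "turn": 0}, {"translation": [12, -9.5, -9], "turn": 0}, {"translation": [12, -9.5, -9], "turn": 0}, {"translation": [12, -9.5, -9], "turn": 0}, {"translation": [12, -9.5, -9], "turn": 0}]'

```text
time: 3.28
tcp_pos: [0.6342, -0.157, 0.1211]
orientation: [-1.6, 1.569, -0.304]
force: [0.2, -0.5, 0.6]
width: 0.006
```

```bash
python3 - <<'E'
from plan import *
plan((.6355,-.161,.060),74.2)
for n in("side","top"):
    im,d=arm.get_image(n); cv2.imwrite(f"pics/{n}1.png",im[:,:,::-1])
    (crop(im,340,200,500,320,5,"pics/side1c.png") if n=="side" else crop(im,330,110,460,220,6,"pics/top1c.png"))
E
```

```text
t 3.27 tcp [ 0.6342 -0.157   0.1211] tilt x axis [ 2.1e-03 -7.0e-04 -1.0e+00] F [ 0.2 -0.5  0.6] w 0.006 q6 -1.63
jaw axis 74.26
shift cm [ 3.61 -0.23 -0.35] turn 0.05963580541936153
```

View pics/side1c.png

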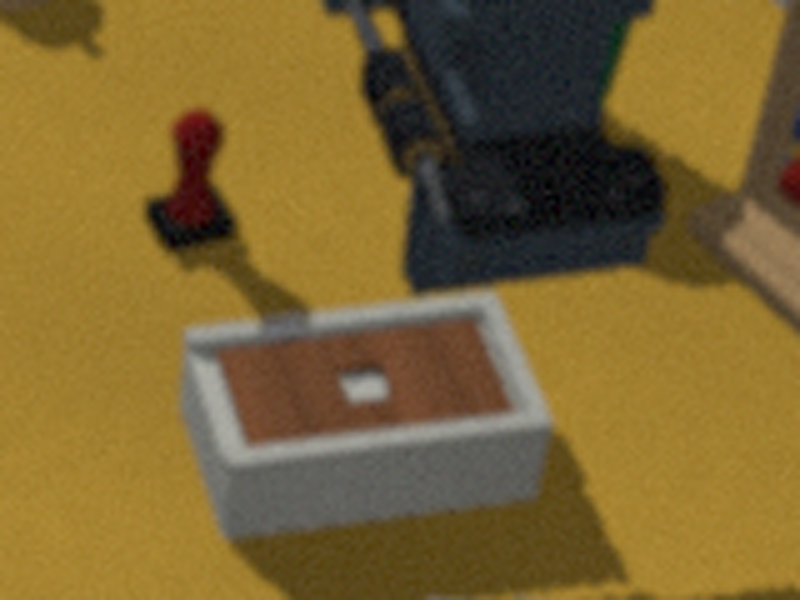

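View pics/top1c.png

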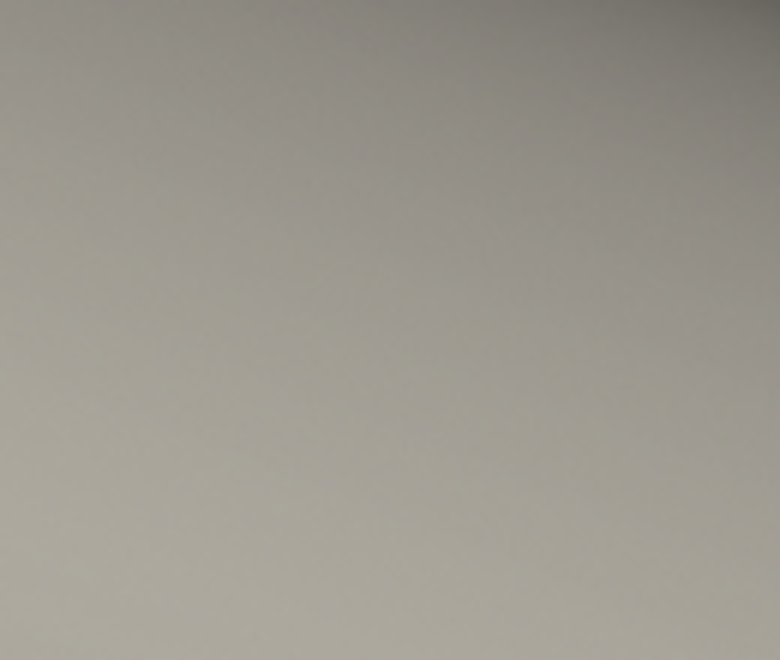

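```bash
python3 - <<'E'
from plan import *
s,R,p=state()
for dx in(.025,.006,0,-.054): print(dx,proj("side",p+R[:,0]*dx).round(1))
E
```

```text
0.025 [[429.1 254.5]]
0.006 [[430.3 247.5]]
0 [[430.7 245.3]]
-0.054 [[434.2 224.4]]
```

View pics/side1.png

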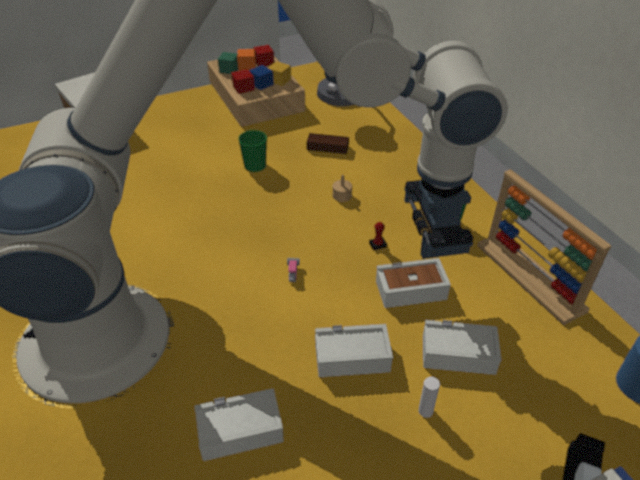

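```bash
python3 - <<'E'
from plan import *
s,R,p=state()
for sy in(-.038,.038):
  print(proj("side",p+R@np.array([-.054,sy,-.089])).round(1),proj("side",p+R@np.array([-.054,sy,.089])).round(1))
E
```

```text
[[470.  254.8]] [[439.1 192.9]]
[[428.8 259.9]] [[402.1 197. ]]
```

Emit:
move_arm --moves '[{"translation": [2.0, -0.2, -0.3], "turn": 0}, {"translation": [4.0, -0.2, -0.3], "turn": 0}, {"translation": [4.2, -0.2, -0.3], "turn": 0}, {"translation": [4.2, -0.2, -0.3], "turn": 0}]'

```text
time: 3.88
tcp_pos: [0.6345, -0.1607, 0.0773]
orientation: [-1.675, 1.57, -0.38]
force: [1.0, 0.3, 0.2]
width: 0.006
```

```bash
python3 -c "
from plan import *
plan((.6355,-.161,.044),74.2)"
```

```text
t 3.88 tcp [ 0.6345 -0.1607  0.0773] tilt x axis [ 4.e-04 -2.e-04 -1.e+00] F [1.  0.3 0.2] w 0.006 q6 -1.63
jaw axis 74.24
shift cm [ 0.83 -0.1  -0.01] turn 0.03677112076911726
```

Tip is 8.3 mm above the board. I'll come down in small steps while watching the force.

Emit:
move_arm --moves '[{"translation": [0.4, 0, 0]}, {"translation": [0.7, 0, 0]}, {"translation": [0.7, 0, 0]}, {"translation": [0.7, 0, 0]}]'

```text
validation failed for argument at $.mo...
```

Emit:
move_arm --moves '[{"translation": [0.05, 0, 0]}, {"translation": [0.05, 0, 0]}]'

```text
validation failed for argument at $.mo...
```

Emit:
move_arm --moves '[{"translation": [0.05, 0, 0]}, {"translation": [0.05, 0, 0]}]'

```text
validation failed for argument at $.mo...
```

Every row needs a "turn".

Emit:
move_arm --moves '[{"translation": [0.4, 0, 0], "turn": 0}, {"translation": [0.7, 0, 0], "turn": 0}, {"translation": [0.7, 0, 0], "turn": 0}, {"translation": [0.7, 0, 0], "turn": 0}]'

```text
time: 4.38
tcp_pos: [0.6343, -0.1605, 0.07]
orientation: [-1.725, 1.571, -0.43]
force: [0.1, -0.1, 0.7]
width: 0.003
```

Emit:
move_arm --moves '[{"translation": [0.05, 0, 0], "turn": 0}, {"translation": [0.05, 0, 0], "turn": 0}]'

```text
time: 4.62
tcp_pos: [0.6343, -0.1605, 0.0694]
orientation: [-2.892, 1.571, -1.597]
force: [0.2, 1.3, 0.0]
width: 0.008
```

Emit:
move_arm --moves '[{"translation": [0.04, 0, 0], "turn": 0}, {"translation": [0.04, 0, 0], "turn": 0}]'

```text
time: 4.88
tcp_pos: [0.6343, -0.1605, 0.0693]
orientation: [-1.732, 1.571, -0.437]
force: [-1.0, 0.8, 4.6]
width: 0.006
```

Emit:
move_arm --moves '[{"translation": [0.03, 0, 0], "turn": 0}, {"translation": [0.03, 0, 0], "turn": 0}]'

```text
time: 5.12
tcp_pos: [0.6343, -0.1605, 0.0693]
orientation: [-1.716, 1.57, -0.42]
force: [-2.5, 0.6, 9.2]
width: 0.006
```

Emit:
move_arm --moves '[{"translation": [0.03, 0, 0], "turn": 0}, {"translation": [0.03, 0, 0], "turn": 0}]'

```text
time: 5.38
tcp_pos: [0.6343, -0.1606, 0.0692]
orientation: [-1.644, 1.57, -0.348]
force: [-4.0, 1.6, 13.8]
width: 0.007
```

```bash
python3 -c "
from plan import *
s,R,p=state();print(s['force'],R.round(4).tolist(),p)
print('tray -x dir in tool', (R.T@-np.array([np.cos(np.radians(-15.8)),np.sin(np.radians(-15.8)),0])).round(4))"
```

```text
[-3.99294579  1.58080158 13.83793329] [[0.0005, -0.9624, 0.2717], [-0.0002, 0.2717, 0.9624], [-1.0, -0.0005, -0.0]] [ 0.63430698 -0.16057073  0.06924924]
tray -x dir in tool [-5.e-04  1.e+00  6.e-04]
```

Emit:
move_arm --moves '[{"translation": [0.025, 0, 0], "turn": 0}, {"translation": [0.025, 0.1, 0], "turn": 0}, {"translation": [0.025, 0.3, 0], "turn": 0}]'

```text
time: 5.75
tcp_pos: [0.6329, -0.1602, 0.0693]
orientation: [-1.617, 1.567, -0.321]
force: [3.8, -0.8, 8.0]
width: 0.003
```

Emit:
move_arm --moves '[{"translation": [0.03, 0, 0], "turn": 0}, {"translation": [0.03, 0, 0], "turn": 0}]'

```text
time: 6.0
tcp_pos: [0.6328, -0.1602, 0.0692]
orientation: [-1.625, 1.567, -0.329]
force: [1.6, 0.1, 14.8]
width: 0.005
```

Emit:
move_arm --moves '[{"translation": [0.025, 0.0, 0], "turn": 0}, {"translation": [0.03, 0.2, 0], "turn": 0}, {"translation": [0.03, 0.4, 0], "turn": 0}]'

```text
time: 6.38
tcp_pos: [0.63, -0.1594, 0.0693]
orientation: [-1.617, 1.565, -0.321]
force: [5.9, -2.1, 13.5]
width: 0.004
```

```bash
python3 - <<'E'
from plan import *
s,R,p=state();print(s['force'],R[:,0],p)
im,d=arm.get_image("side"); np.savez("pics/side2.npz",im=im,d=d)
crop(im,365,235,465,310,7,"pics/side2c.png")
E
```

```text
[ 5.90775101 -2.1341907  13.54653996] [ 0.00564602 -0.00187701 -0.9999823 ] [ 0.62999842 -0.15943596  0.06929379]
```

View pics/side2c.png

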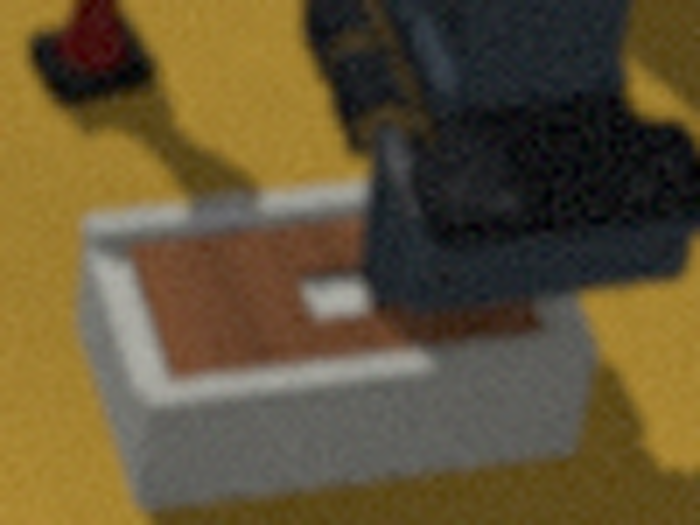

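The board hasn't moved: its front-left corner is still at crop (132,248). At 13.5 N the fingertips slip, so I'll press a bit more.

Emit:
move_arm --moves '[{"translation": [0.03, 0.0, 0], "turn": 0}, {"translation": [0.03, 0.0, 0], "turn": 0}]'

```text
time: 6.68
tcp_pos: [0.6298, -0.1594, 0.0693]
orientation: [-1.628, 1.565, -0.332]
force: [2.7, -1.8, 18.4]
width: 0.004
```

Emit:
move_arm --moves '[{"translation": [0.0, 0.2, 0], "turn": 0}, {"translation": [0.0, 0.4, 0], "turn": 0}]'

```text
time: 6.92
tcp_pos: [0.6266, -0.1585, 0.0693]
orientation: [-1.611, 1.564, -0.315]
force: [6.9, -1.1, 15.5]
width: 0.006
```

Emit:
move_arm --moves '[{"translation": [0.015, 0.0, 0], "turn": 0}, {"translation": [0.015, 0.3, 0], "turn": 0}, {"translation": [0.015, 0.6, 0], "turn": 0}]'

```text
time: 7.3
tcp_pos: [0.621, -0.1569, 0.0693]
orientation: [-1.617, 1.563, -0.321]
force: [7.6, -0.9, 17.7]
width: 0.002
```

```bash
python3 - <<'E'
from plan import *
s,R,p=state();print(s['force'],R[:,0],p)
im,d=arm.get_image("side"); np.savez("pics/side3.npz",im=im,d=d)
crop(im,365,235,465,310,7,"pics/side3c.png")
E
```

```text
[ 7.62584162 -0.94642674 17.69377798] [ 0.00709891 -0.00236068 -0.99997202] [ 0.6210228  -0.15693851  0.06928735]
```

View pics/side3c.png

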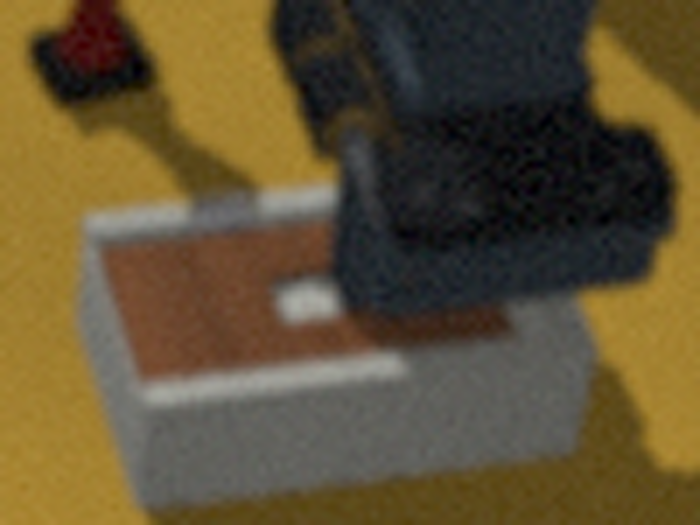

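The board is now following, about 7 mm moved, with its front corner at crop (100,250). I'll keep dragging.

Emit:
move_arm --moves '[{"translation": [0, 0.3, 0], "turn": 0}, {"translation": [0, 0.6, 0], "turn": 0}, {"translation": [0, 0.9, 0], "turn": 0}]'

```text
time: 7.72
tcp_pos: [0.6124, -0.1545, 0.0693]
orientation: [-1.614, 1.563, -0.319]
force: [8.1, -1.3, 17.2]
width: 0.006
```

Emit:
move_arm --moves '[{"translation": [0.004, 0.3, 0], "turn": 0}, {"translation": [0.004, 0.6, 0], "turn": 0}, {"translation": [0.004, 0.9, 0], "turn": 0}, {"translation": [0.004, 1.2, 0], "turn": 0}]'

```text
time: 8.22
tcp_pos: [0.601, -0.1513, 0.0693]
orientation: [-1.617, 1.563, -0.321]
force: [7.9, -3.0, 19.2]
width: 0.004
```

Emit:
move_arm --moves '[{"translation": [-0.004, 0.3, 0], "turn": 0}, {"translation": [-0.004, 0.6, 0], "turn": 0}, {"translation": [-0.004, 0.9, 0], "turn": 0}, {"translation": [-0.004, 1.2, 0], "turn": 0}]'

```text
time: 8.72
tcp_pos: [0.5894, -0.1481, 0.0693]
orientation: [-1.622, 1.563, -0.326]
force: [8.6, -2.5, 19.5]
width: 0.005
```

```bash
python3 - <<'E'
from plan import *
s,R,p=state();print(s['force'],R[:,0],p)
im,d=arm.get_image("side"); np.savez("pics/side4.npz",im=im,d=d)
crop(im,355,235,455,310,7,"pics/side4c.png")
E
```

```text
[ 8.56456794 -2.46660058 19.54229048] [ 0.00743775 -0.0025149  -0.99996918] [ 0.58944735 -0.1480513   0.06927306]
```

View pics/side4c.png

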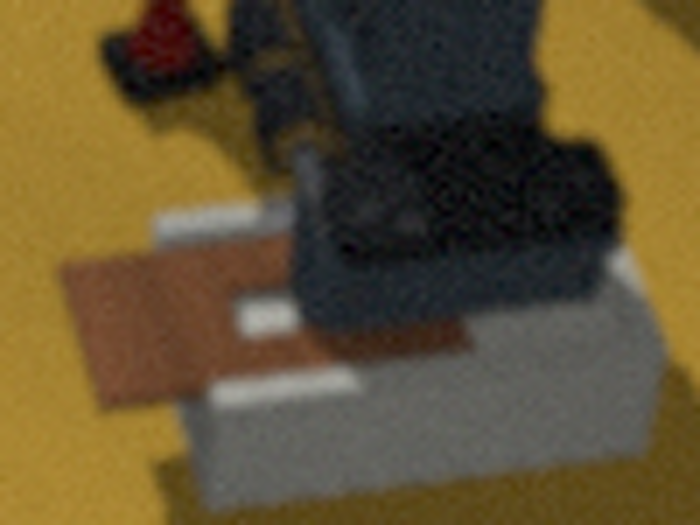

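```bash
cat > so.py <<'E'
from h import *
def so(corners,o,s=7):
    q=pix2plane("side",(np.array(corners)+.5)/s-.5+np.array(o),.044)[:,:2]
    a=np.radians(-15.8);ex=np.array([np.cos(a),np.sin(a)]); ey=np.array([-ex[1],ex[0]])
    e=np.array([.5439,-.1337]) # front edge mid as seen by side camera
    print([((c-e)@ex*1000).round(1).item() for c in q],[((c-e)@ey*1000).round(1).item() for c in q])
E
python3 -c "
from so import *
so([(62,265),(103,408)],(355,235)); so([(132,178),(170,305)],(365,245)); so([(82,150),(150,332)],(365,245))"
```

```text
[-30.4, -31.1] [24.8, -31.3]
[11.3, 9.8] [24.7, -25.6]
[-0.4, 1.7] [38.2, -34.6]
```

Sticks out about 31 mm. 14 mm more to go.

Emit:
move_arm --moves '[{"translation": [-0.004, 0.3, 0], "turn": 0}, {"translation": [-0.006, 0.6, 0], "turn": 0}, {"translation": [-0.008, 0.9, 0], "turn": 0}, {"translation": [-0.008, 1.2, 0], "turn": 0}, {"translation": [-0.008, 1.4, 0], "turn": 0}]'

```text
time: 9.4
tcp_pos: [0.5759, -0.1442, 0.0692]
orientation: [-1.619, 1.563, -0.324]
force: [7.5, -1.5, 17.9]
width: 0.009
```

```bash
python3 - <<'E'
from plan import *
s,R,p=state();print(s['force'],R[:,0],p)
im,d=arm.get_image("side"); np.savez("pics/side5.npz",im=im,d=d)
crop(im,345,235,445,310,7,"pics/side5c.png")
E
```

```text
[ 7.47108778 -1.51509334 17.90848049] [ 0.00730134 -0.00245086 -0.99997034] [ 0.5759254  -0.14424828  0.06924693]
```

View pics/side5c.png

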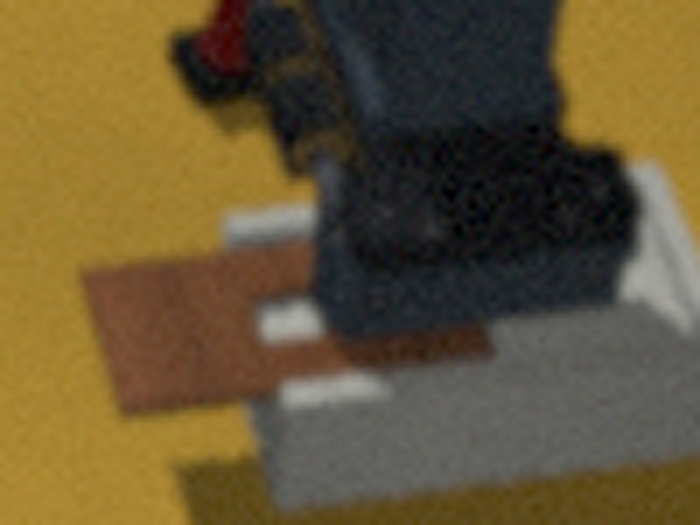

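```bash
python3 -c "
from so import *
so([(83,270),(122,414)],(345,235))"
```

```text
[-44.8, -45.7] [25.2, -31.1]
```

45 mm out. Now I'll lift off and look.

Emit:
move_arm --moves '[{"translation": [-0.1, -0.05, 0], "turn": 0}, {"translation": [-0.6, -0.05, 0], "turn": 0}, {"translation": [-3, 0, 0], "turn": 0}, {"translation": [-6, 0, 0], "turn": 0}, {"translation": [-9, 0, 0], "turn": 0}, {"translation": [-9, 0, 0], "turn": 0}]' --jaw 0

```text
time: 10.2
tcp_pos: [0.5736, -0.1435, 0.1593]
orientation: [-1.646, 1.567, -0.35]
force: [0.1, -0.3, 1.0]
width: 0.002
```

```bash
python3 - <<'E'
from plan import *
s,R,p=state();print(s['force'],R[:,0],p)
im,d=arm.get_image("side"); np.savez("pics/side6.npz",im=im,d=d)
crop(im,345,235,455,310,7,"pics/side6c.png")
im,d=arm.get_image("top"); cv2.imwrite("pics/top6.png",im[:,:,::-1])
E
```

```text
[ 0.07315568 -0.33534232  1.02361493] [ 0.003218   -0.00117569 -0.99999413] [ 0.57357639 -0.14346022  0.15932588]
```

View pics/side6c.png

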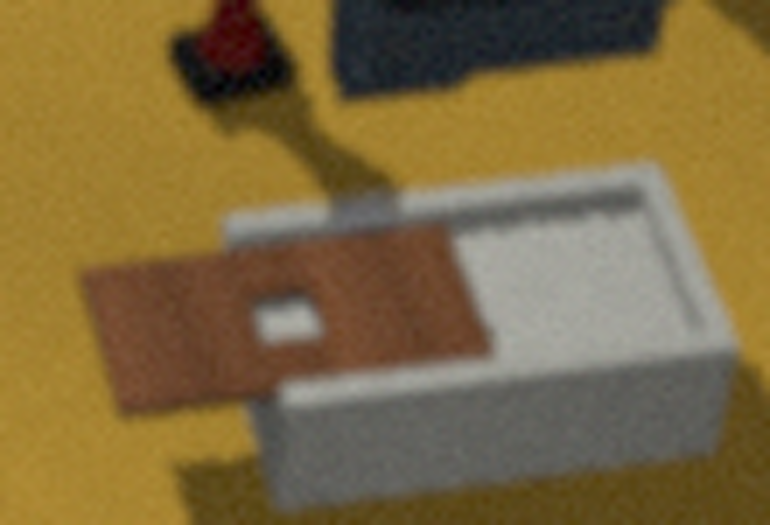

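```bash
python3 - <<'E'
from plan import *
t=np.load("pics/top0.npz"); crop(t["im"],400,215,490,305,6,"pics/t3.png")
plan((.5189,-.1279,.115),74.2)
C=cloud("top",t["d"]); m=C[225:300,410:470]; 
sel=m[(m[...,2]>.02)&(m[...,2]<.07)]; r=cv2.minAreaRect((sel[:,:2]*1000).astype(np.float32)); print(cv2.boxPoints(r))
E
```

```text
t 10.3 tcp [ 0.5724 -0.143   0.1571] tilt x axis [-2.e-04  1.e-04 -1.e+00] F [-0.2 -0.9  0.5] w 0.007 q6 -1.64
jaw axis 74.24
shift cm [1.71 5.56 0.  ] turn 0.03707619356683267
[[ 343.70206 -259.5933 ]
 [ 467.94083 -305.52945]
 [ 496.34763 -228.70047]
 [ 372.10886 -182.76431]]
```

View pics/t3.png

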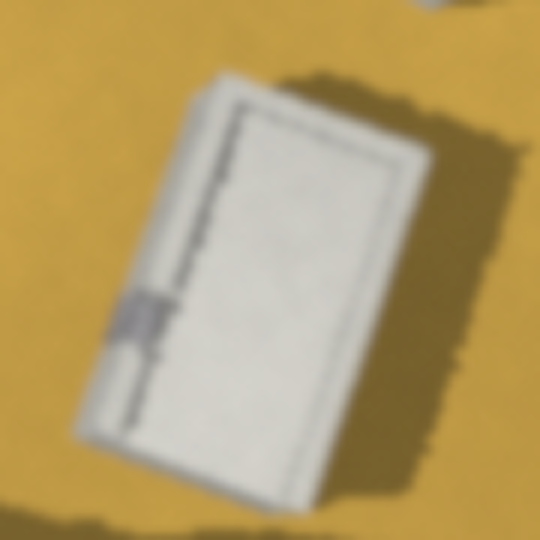

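Emit:
move_arm --moves '[{"translation": [0, 3, 0], "turn": 0}, {"translation": [0, 5.5, 0], "turn": 0}, {"translation": [1.7, 5.5, 0], "turn": 0}, {"translation": [1.7, 5.5, 0], "turn": 0}, {"translation": [1.7, 5.5, 0], "turn": 0}]' --jaw 7.8

```text
time: 10.92
tcp_pos: [0.5198, -0.1282, 0.14]
orientation: [1.5, 1.57, 2.796]
force: [-1.0, 1.0, 0.8]
width: 0.523
```

```bash
python3 - <<'E'
from plan import *
plan((.5189,-.1279,.0235),74.2)
E
```

```text
t 10.93 tcp [ 0.5198 -0.1282  0.14  ] tilt x axis [-6.e-04  2.e-04 -1.e+00] F [-1.   1.   0.8] w 0.523 q6 -1.65
jaw axis 74.24
shift cm [9.15 0.09 0.01] turn 0.0367855475876695
```

Emit:
move_arm --moves '[{"translation": [0, 0.1, 0], "turn": 0}, {"translation": [0, 0.1, 0], "turn": 0}, {"translation": [0, 0.1, 0], "turn": 0}, {"translation": [2, 0.1, 0], "turn": 0}, {"translation": [4, 0.1, 0], "turn": 0}]'

```text
time: 11.55
tcp_pos: [0.519, -0.128, 0.1]
orientation: [-1.658, 1.57, -0.362]
force: [0.0, 0.0, 0.2]
width: 0.855
```

Emit:
move_arm --moves '[{"translation": [1.5, 0, 0], "turn": 0}, {"translation": [2.5, 0, 0], "turn": 0}, {"translation": [3, 0, 0], "turn": 0}, {"translation": [3.2, 0, 0], "turn": 0}]'

```text
time: 12.05
tcp_pos: [0.5189, -0.1279, 0.0682]
orientation: [-1.629, 1.571, -0.334]
force: [0.1, -0.7, 0.1]
width: 0.857
```

Tips are now at the board's level (0.043) with no contact, so the fingers straddle the board. Continuing down, then closing gently.

Emit:
move_arm --moves '[{"translation": [1.0, 0, 0], "turn": 0}, {"translation": [1.9, 0, 0], "turn": 0}, {"translation": [1.9, 0, 0], "turn": 0}]'

```text
time: 12.42
tcp_pos: [0.5183, -0.1278, 0.0484]
orientation: [1.511, 1.569, 2.807]
force: [0.1, 0.0, -0.8]
width: 0.855
```

Emit:
move_arm --moves '[{"translation": [0, 0, 0], "turn": 0}, {"translation": [0, 0, 0], "turn": 0}, {"translation": [0, 0, 0], "turn": 0}, {"translation": [0, 0, 0], "turn": 0}]' --jaw 5.0 --force 4

```text
time: 12.92
tcp_pos: [0.519, -0.1274, 0.0494]
orientation: [-0.289, 1.57, 1.006]
force: [2.5, 8.0, -0.3]
width: 0.645
```

```bash
python3 - <<'E'
from plan import *
s,R,p=state();print(s['force'],R.round(4),p,s['width'],(R.T@s['force']).round(2))
im,d=arm.get_image("side")
crop(im,345,235,455,310,7,"pics/side7c.png")
E
```

```text
[ 2.4618418   7.99560523 -0.26741243] [[ 4.000e-04 -9.623e-01  2.719e-01]
 [ 7.000e-04  2.719e-01  9.623e-01]
 [-1.000e+00 -2.000e-04  8.000e-04]] [ 0.51895377 -0.12736148  0.04940388] 0.6446093744954858 [ 0.27 -0.2   8.36]
```

View pics/side7c.png

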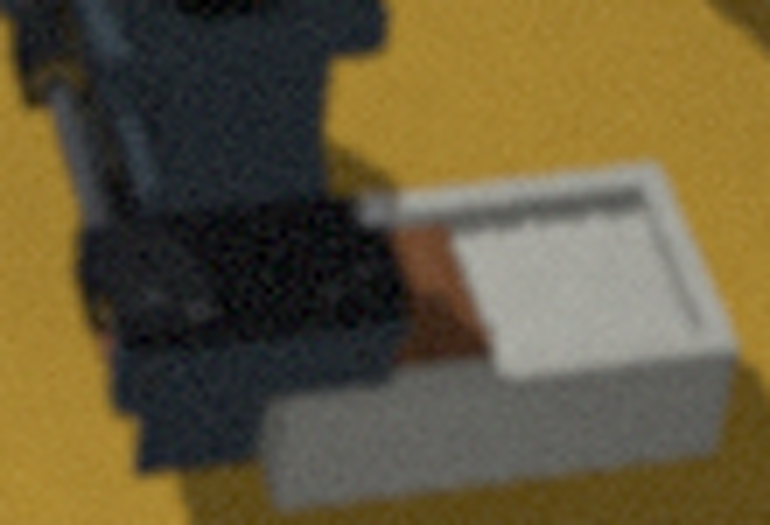

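Opening is 58.7 mm against a 56 mm board, with an 8 N sideways reaction along +z of the tool. One finger touches first, so I'll shift the gripper about 1.8 mm along +z to centre it.

Emit:
move_arm --moves '[{"translation": [0, 0, 0.1], "turn": 0}, {"translation": [0, 0, 0.18], "turn": 0}, {"translation": [0, 0, 0.18], "turn": 0}, {"translation": [0, 0, 0.18], "turn": 0}]'

```text
time: 13.48
tcp_pos: [0.5194, -0.1261, 0.0493]
orientation: [-0.888, 1.57, 0.407]
force: [0.7, 5.6, 3.8]
width: 0.61
```

```bash
python3 - <<'E'
from plan import *
s,R,p=state();print(p,s['width']*91.2,(R.T@s['force']).round(2))
E
```

```text
[ 0.51938789 -0.12606966  0.04932798] 55.634096061705165 [-3.83  0.85  5.63]
```

Emit:
move_arm --moves '[{"translation": [0, 0, 0.04], "turn": 0}, {"translation": [0, 0, 0.04], "turn": 0}, {"translation": [0, 0, 0.04], "turn": 0}]' --jaw 4.5 --force 25

```text
time: 13.85
tcp_pos: [0.5194, -0.1259, 0.0493]
orientation: [-2.421, 1.571, -1.125]
force: [-0.8, 0.3, 5.4]
width: 0.609
```

```bash
python3 - <<'E'
from plan import *
s,R,p=state();print(p,s['width']*91.2,(R.T@s['force']).round(2))
E
```

```text
[ 0.51938741 -0.12594832  0.04926239] 55.5812969440756 [-5.44  0.81  0.09]
```

Emit:
move_arm --moves '[{"translation": [-0.05, 0, 0], "turn": 0}, {"translation": [-0.05, 0.4, 0], "turn": 0}, {"translation": [-0.06, 0.9, 0], "turn": 0}, {"translation": [-0.06, 1.4, 0], "turn": 0}, {"translation": [-0.06, 2, 0], "turn": 0}]'

```text
time: 14.48
tcp_pos: [0.4997, -0.1203, 0.0498]
orientation: [-2.748, 1.571, -1.452]
force: [2.1, -2.6, -0.1]
width: 0.609
```

```bash
python3 - <<'E'
from plan import *
s,R,p=state();print(p,s['width']*91.2,(R.T@s['force']).round(2))
im,d=arm.get_image("side")
crop(im,325,235,455,320,6,"pics/side8c.png")
E
```

```text
[ 0.49972658 -0.12032966  0.04981216] 55.57104936003036 [ 0.14 -2.7  -1.94]
```

View pics/side8c.png

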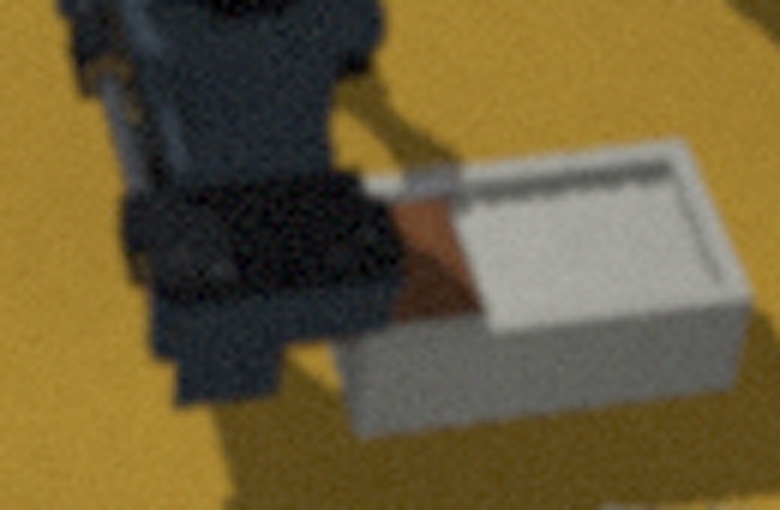

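The board follows: its rear end is now about 45 mm behind the front edge. Pulling it fully out.

Emit:
move_arm --moves '[{"translation": [0, 0.6, 0], "turn": 0}, {"translation": [0, 1.2, 0], "turn": 0}, {"translation": [0, 2, 0], "turn": 0}, {"translation": [0, 3, 0], "turn": 0}, {"translation": [0, 4, 0], "turn": 0}, {"translation": [0, 5, 0], "turn": 0}, {"translation": [0, 5.6, 0], "turn": 0}, {"translation": [-2, 5.6, 0], "turn": 0}, {"translation": [-5, 5.6, 0], "turn": 0}, {"translation": [-9, 5.6, 0], "turn": 0}, {"translation": [-12, 5.6, 0], "turn": 0}, {"translation": [-12, 5.6, 0], "turn": 0}]'

```text
time: 16.02
tcp_pos: [0.4472, -0.1055, 0.1716]
orientation: [-1.661, 1.567, -0.366]
force: [-1.0, -0.2, -0.8]
width: 0.609
```

```bash
python3 - <<'E'
from plan import *
s,R,p=state();print(p,s['width']*91.2,(R.T@s['force']).round(2), R.round(4).tolist(), s['joint_pos'].round(2))
for n in("side","top"):
    im,d=arm.get_image(n); cv2.imwrite(f"pics/{n}9.png",im[:,:,::-1])
E
```

```text
[ 0.44720414 -0.10552427  0.17158375] 55.509936266551186 [ 0.81  0.93 -0.47] [[0.0038, -0.9624, 0.2716], [-0.0015, 0.2716, 0.9624], [-1.0, -0.0041, -0.0004]] [-0.36  0.35  1.83 -0.    0.96 -1.66]
```

View pics/side9.png

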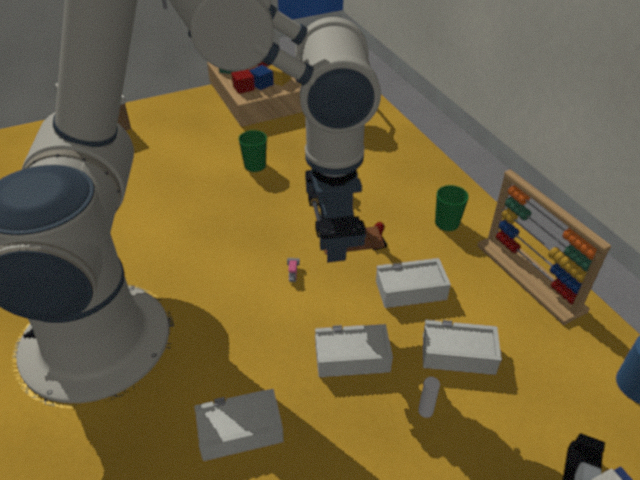

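The board is held and clear. I'll carry it over the stacker with the board turned towards the side camera, so the hole can be seen.

```bash
python3 - <<'E'
from plan import *
plan((.630,.219,.1466),-20)
E
```

```text
t 16.12 tcp [ 0.446  -0.1051  0.1695] tilt x axis [ 2.e-04 -1.e-04 -1.e+00] F [ 0.8 -0.2 -0.5] w 0.611 q6 -1.66
jaw axis 74.23
shift cm [-0.21 -8.9  36.19] turn -85.76586005306837
```

Emit:
move_arm --moves '[{"translation": [0, -1, 3], "turn": 9}, {"translation": [0, -2, 6.5], "turn": 18}, {"translation": [0, -3, 10], "turn": 27}, {"translation": [0, -4, 13.5], "turn": 36}, {"translation": [0, -5, 17], "turn": 45}, {"translation": [0, -5.5, 20.5], "turn": 54}, {"translation": [0, -6.5, 24], "turn": 63}, {"translation": [0, -7, 28], "turn": 72}, {"translation": [0, -8, 32], "turn": 81}, {"translation": [0, -8.9, 35], "turn": 90}, {"translation": [0, -8.9, 36.2], "turn": 94.2}, {"translation": [0, -8.9, 36.2], "turn": 94.2}]'

```text
time: 17.62
tcp_pos: [0.6296, 0.2195, 0.1679]
orientation: [-2.549, 1.568, -2.896]
force: [0.2, -0.1, -0.5]
width: 0.608
```

```bash
python3 - <<'E'
from plan import *
plan((.630,.219,.063),-20)
s,R,p=state(); print(s['joint_pos'].round(2),R[:,1].round(3), s['width']*91.2)
for n in("side","top"):
    im,d=arm.get_image(n); cv2.imwrite(f"pics/{n}10.png",im[:,:,::-1])
E
```

```text
t 17.62 tcp [0.6296 0.2195 0.1679] tilt x axis [-2.3e-03 -6.0e-04 -1.0e+00] F [ 0.2 -0.1 -0.5] w 0.608 q6 0.59
jaw axis -19.88
shift cm [ 7.99 -0.03  0.07] turn 0.12019582329207879
[0.25 0.62 1.31 0.   1.21 0.59] [ 0.34   0.94  -0.001] 55.484491539731415
```

View pics/side10.png

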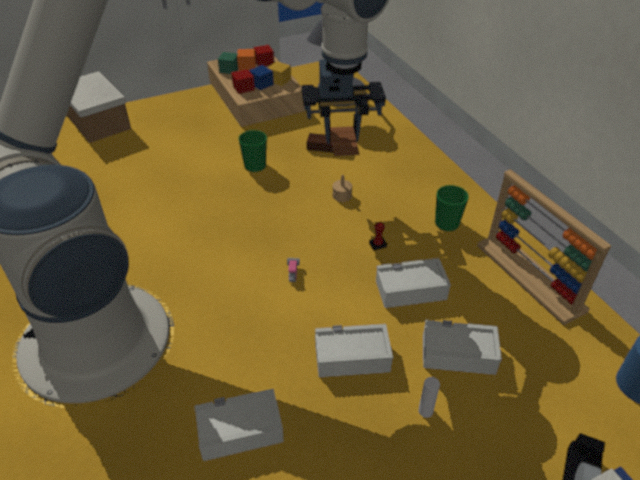

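View pics/top10.png

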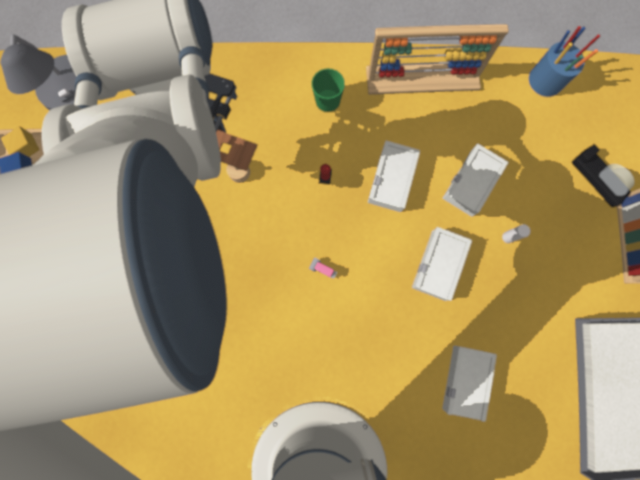

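Both cameras see the held board and its hole. Coming down to just above the post tip, then measuring.

Emit:
move_arm --moves '[{"translation": [2, 0, 0.05], "turn": 0.1}, {"translation": [5, 0, 0.05], "turn": 0.1}, {"translation": [7.5, 0, 0.05], "turn": 0.1}, {"translation": [8.2, 0, 0.05], "turn": 0.1}, {"translation": [8.2, 0, 0.05], "turn": 0.1}, {"translation": [8.2, 0, 0.05], "turn": 0.1}]'

```text
time: 18.48
tcp_pos: [0.6313, 0.2188, 0.0889]
orientation: [0.57, 1.569, 0.22]
force: [-0.4, 1.2, 0.6]
width: 0.608
```

```bash
python3 - <<'E'
from plan import *
s,R,p=state(); print(p,s['width']*91.2,R[:,1].round(3),s['force'].round(1))
for n,b in(("side",(310,120,390,210)),("top",(200,110,290,200))):
    im,d=arm.get_image(n); np.savez(f"pics/{n}11.npz",im=im,d=d); crop(im,*b,6,f"pics/{n}11c.png")
E
```

```text
[0.63126778 0.21883291 0.0889114 ] 55.439706267092006 [0.343 0.939 0.001] [-0.4  1.2  0.6]
```

View pics/side11c.png

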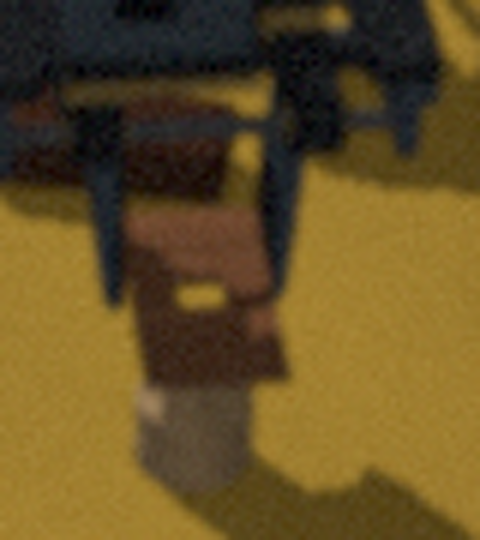

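View pics/top11c.png

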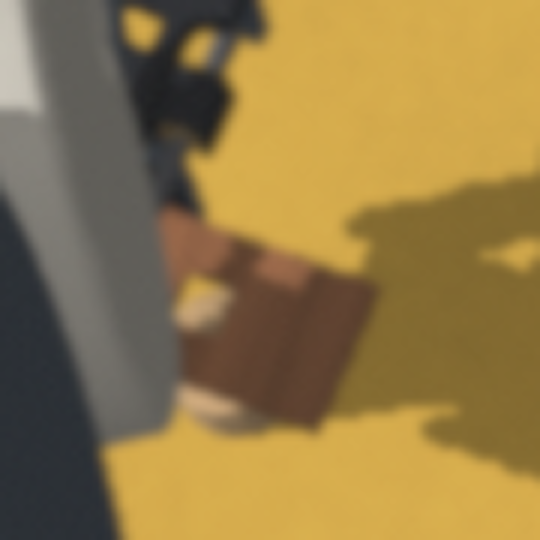

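```bash
python3 - <<'E'
from plan import *
s,R,p=state(); ty=R[:2,1]
U=lambda p,s,o:(np.array(p)+.5)/s-.5+np.array(o)
zt=.0836
e=pix2plane("side",U([(148,388),(288,380)],6,(310,120)),zt)[:,:2]; print("side end",e.round(4).tolist(),np.linalg.norm(e[0]-e[1]), "centre",(e.mean(0)+.055*ty).round(4))
print("side hole",pix2plane("side",U([(201,292)],6,(310,120)),zt))
e=pix2plane("top",U([(380,285),(318,432)],6,(200,110)),zt)[:,:2]; print("top end",e.round(4).tolist(),np.linalg.norm(e[0]-e[1]),"centre",(e.mean(0)+.055*ty).round(4))
print("expected", p[:2]-.035*ty)
c=np.array([.618,.186])
for z in(.0836,): print("seat pix at board", proj("side",[.618,.186,z]),proj("top",[.618,.186,z]))
E
```

```text
side end [[0.5734, 0.1378], [0.6235, 0.1197]] 0.05334559087775584 centre [0.6173 0.1804]
side hole [[0.61902793 0.18346695 0.0836    ]]
top end [[0.6253, 0.1256], [0.5729, 0.1443]] 0.05563721485624663 centre [0.618  0.1866]
expected [0.61917923 0.18607848]
seat pix at board [[342.20069771 167.77585382]] [[233.5457954  160.20581036]]
```

Both cameras agree: the hole is 1–3 mm short of the post axis along +y. I'll shift 1.5 mm and lower, checking forces.

Emit:
move_arm --moves '[{"translation": [0, 0.15, 0], "turn": 0}, {"translation": [0.8, 0.15, 0], "turn": 0}, {"translation": [1.4, 0.15, 0], "turn": 0}, {"translation": [1.8, 0.15, 0], "turn": 0}, {"translation": [2.2, 0.15, 0], "turn": 0}]'

```text
time: 19.2
tcp_pos: [0.6311, 0.2203, 0.0654]
orientation: [-2.561, 1.571, -2.911]
force: [-0.6, -0.6, 1.0]
width: 0.606
```

```bash
python3 - <<'E'
from plan import *
s,R,p=state(); print(p,s['width']*91.2,R[:,1].round(3),s['force'].round(1))
for n,b in(("side",(310,130,390,210)),("top",(200,110,290,200))):
    im,d=arm.get_image(n); crop(im,*b,7,f"pics/{n}12c.png")
E
```

```text
[0.63114353 0.22025032 0.06537749] 55.29864987489954 [ 0.343  0.939 -0.   ] [-0.6 -0.6  1. ]
```

View pics/side12c.png

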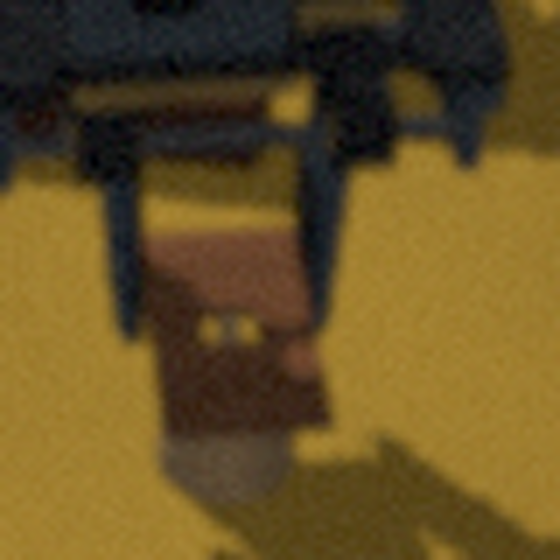

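View pics/top12c.png

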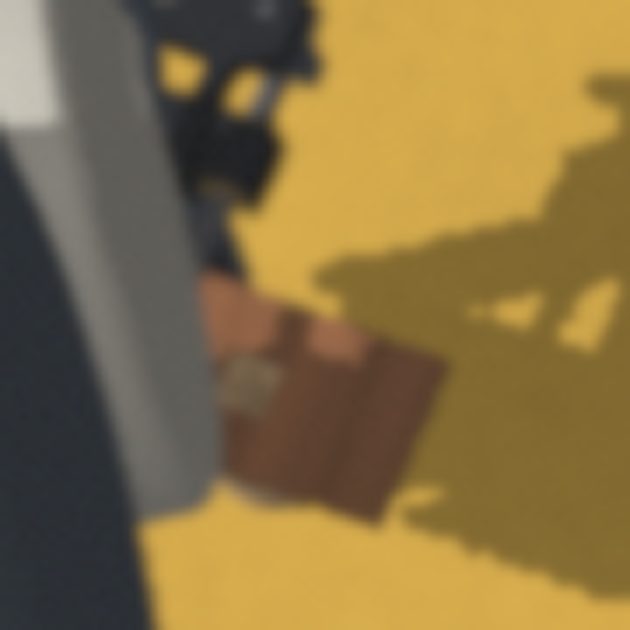

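Side view: the post tip is centred in the hole at crop (229,328), and the contact force is zero although the board is already below the post top. Continuing down.

Emit:
move_arm --moves '[{"translation": [0.6, 0, 0], "turn": 0}, {"translation": [1.2, 0, 0], "turn": 0}, {"translation": [1.7, 0, 0], "turn": 0}, {"translation": [2.0, 0, 0], "turn": 0}, {"translation": [2.1, 0, 0], "turn": 0}, {"translation": [2.1, 0, 0], "turn": 0}]'

```text
time: 20.05
tcp_pos: [0.6313, 0.2203, 0.0448]
orientation: [0.394, 1.571, 0.044]
force: [0.9, -0.2, -0.0]
width: 0.612
```

Emit:
move_arm --moves '[{"translation": [0.1, 0, 0], "turn": 0}, {"translation": [0.2, 0, 0], "turn": 0}, {"translation": [0.2, 0, 0], "turn": 0}]'

```text
time: 20.42
tcp_pos: [0.6312, 0.2203, 0.0428]
orientation: [-2.417, 1.571, -2.767]
force: [-0.2, 0.8, 0.1]
width: 0.611
```

```bash
python3 - <<'E'
from plan import *
s,R,p=state(); print(p,s['force'].round(2),s['ft_torque'].round(2))
E
```

```text
[0.63117998 0.22028555 0.04275494] [-0.15  0.77  0.08] [-0.07  0.06  0.  ]
```

Emit:
move_arm --moves '[{"translation": [0.05, 0, 0], "turn": 0}, {"translation": [0.08, 0, 0], "turn": 0}, {"translation": [0.08, 0, 0], "turn": 0}]'

```text
time: 20.8
tcp_pos: [0.6312, 0.2203, 0.042]
orientation: [-2.154, 1.571, -2.505]
force: [-0.3, -0.1, -0.2]
width: 0.609
```

Emit:
move_arm --moves '[{"translation": [0.03, 0, 0], "turn": 0}, {"translation": [0.05, 0, 0], "turn": 0}, {"translation": [0.05, 0, 0], "turn": 0}]'

```text
time: 21.18
tcp_pos: [0.6312, 0.2203, 0.0415]
orientation: [-2.556, 1.571, -2.906]
force: [-0.8, -0.0, -2.0]
width: 0.607
```

Emit:
move_arm --moves '[{"translation": [0.03, 0, 0], "turn": 0}, {"translation": [0.04, 0, 0], "turn": 0}, {"translation": [0.04, 0, 0], "turn": 0}]'

```text
time: 21.55
tcp_pos: [0.6313, 0.2203, 0.0413]
orientation: [0.345, 1.571, -0.005]
force: [-0.8, -0.3, 5.2]
width: 0.61
```

```bash
python3 - <<'E'
from plan import *
s,R,p=state(); print(p,s['force'].round(2),s['ft_torque'].round(2))
for n,b in(("side",(310,130,390,210)),("top",(200,110,290,200))):
    im,d=arm.get_image(n); crop(im,*b,7,f"pics/{n}13c.png")
E
```

```text
[0.63125239 0.22029132 0.04132823] [-0.84 -0.28  5.24] [-0.17  0.38 -0.01]
```

View pics/side13c.png

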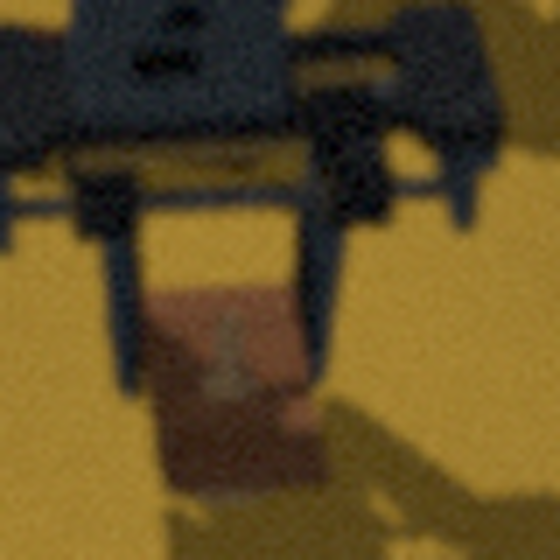

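The board is over the post at base height (underside about 0.032) with 5 N contact, so it is down. Releasing.

Emit:
move_arm --moves '[{"translation": [-0.01, 0, 0], "turn": 0}, {"translation": [-0.01, 0, 0], "turn": 0}, {"translation": [-0.01, 0, 0], "turn": 0}, {"translation": [-0.01, 0, 0], "turn": 0}]' --jaw 7.6

```text
time: 22.15
tcp_pos: [0.6312, 0.2203, 0.0411]
orientation: [-2.14, 1.571, -2.49]
force: [0.1, -0.1, 0.3]
width: 0.836
```

Emit:
move_arm --moves '[{"translation": [-0.5, 0, 0], "turn": 0}, {"translation": [-2, 0, 0], "turn": 0}, {"translation": [-5, 0, 0], "turn": 0}, {"translation": [-10, 0, 0], "turn": 0}, {"translation": [-15, 0, 0], "turn": 0}, {"translation": [-18, 0, 0], "turn": 0}, {"translation": [-18, 12, 0], "turn": 0}, {"translation": [-18, 18, 0], "turn": 0}, {"translation": [-18, 24, 0], "turn": 0}, {"translation": [-18, 24, 0], "turn": 0}]'

```text
time: 23.4
tcp_pos: [0.7137, 0.4479, 0.2226]
orientation: [0.879, 1.57, 0.529]
force: [0.3, 0.3, -0.1]
width: 0.833
```

```bash
python3 - <<'E'
from plan import *
s,R,p=state(); print(p,s['force'].round(2),s['width'])
for n,b in(("side",(310,130,390,210)),("top",(200,110,290,200))):
    im,d=arm.get_image(n); np.savez(f"pics/{n}14.npz",im=im,d=d); crop(im,*b,7,f"pics/{n}14c.png"); cv2.imwrite(f"pics/{n}14.png",im[:,:,::-1])
E
```

```text
[0.71370122 0.44794648 0.22263325] [ 0.29  0.28 -0.14] 0.8326779137866178
```

View pics/side14c.png

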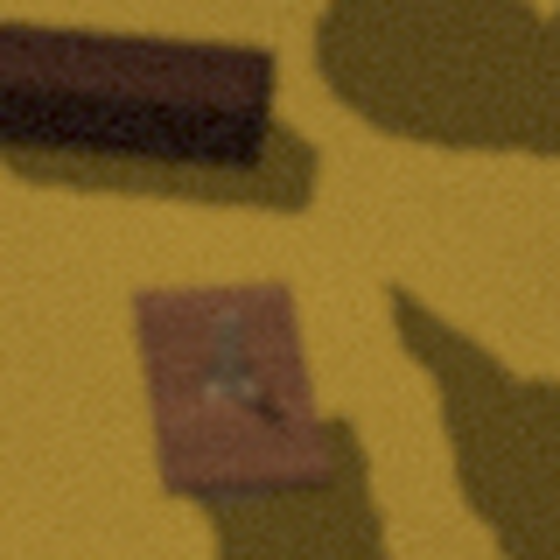

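View pics/top14.png

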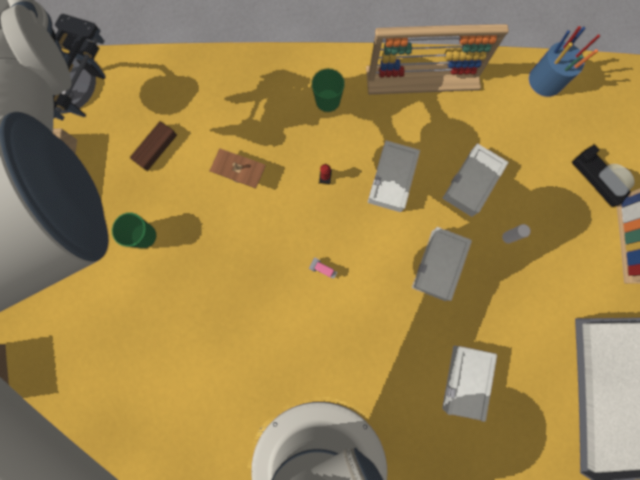

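View pics/side14.png

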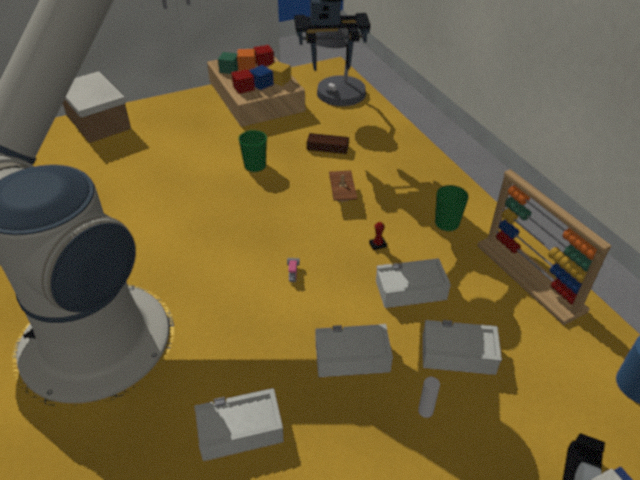

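```bash
python3 - <<'E'
from plan import *
a=np.radians(-110)
for cam,b in(("top",(205,145,270,192)),("side",(325,165,360,205))):
    z=np.load(f"pics/{cam}14.npz"); m=brown(z["im"],b) if 0 else None
    from fitb import brown
    m=brown(z["im"],b); m=cv2.erode(m,np.ones((3,3),np.uint8)); P=cloud(cam,z["d"])[m>0]
    P=P[(P[:,2]>.02)&(P[:,2]<.05)]
    A=np.c_[P[:,:2]-P[:,:2].mean(0),np.ones(len(P))]; c=np.linalg.lstsq(A,P[:,2],rcond=None)[0]
    print(cam,len(P),"centre",P.mean(0).round(4),"slopes deg",np.degrees(c[:2]).round(2))
    o=np.load(f"pics/{cam}0.npz")["im"]
    for n in("staple_remover","stamp","cup_a","glue_stick","blackboard_eraser"):
        print(n,[(round(x["confidence"],2),[int(v) for v in x["box"]]) for x in arm.trace(cam,n)][:2])
E
```

```text
top 827 centre [0.6168 0.1862 0.0361] slopes deg [-0.33  0.15]
staple_remover [(0.56, [307, 259, 335, 279])]
stamp [(0.54, [318, 164, 332, 187]), (0.51, [501, 225, 528, 244])]
cup_a [(0.74, [109, 210, 158, 251]), (0.61, [308, 72, 349, 112])]
glue_stick [(0.77, [500, 227, 528, 244])]
blackboard_eraser [(0.84, [132, 120, 176, 171])]
side 278 centre [0.6163 0.1794 0.0352] slopes deg [-0.66 -0.39]
staple_remover [(0.62, [286, 256, 301, 281]), (0.23, [432, 186, 467, 234])]
stamp [(0.69, [369, 222, 389, 253])]
cup_a [(0.73, [431, 185, 468, 231]), (0.72, [238, 129, 266, 173])]
glue_stick [(0.83, [418, 376, 437, 417]), (0.44, [339, 178, 344, 185])]
blackboard_eraser [(0.95, [308, 131, 351, 155])]
```

The board lies flat on the base (top at about 0.036, slopes under 1°) and the bystanders haven't moved. Handing in.

```bash
python3 -c "
from bench import arm
print(arm.close_job(), arm.sense()['time'])"
```

```text
the job is handed in; nothing more can be done
the job is handed in; nothing more can be done
```

The board now lies flat on the stacking toy's base with the post through its hole. I handed the job in after about 24 s of robot time.

- **Drag:** I pressed on the board in the leftmost tray and slid it out until it stuck out about 45 mm. The press was 15–20 N once it was moving. At about 13.5 N the fingertips slipped about 6 mm on the board at first, so I pressed a little harder. No reading went above 19.5 N; I only had readings at the end of each move.
- **Grip:** On the first gentle close one finger touched before the other, with about 8 N sideways. I shifted the gripper about 2 mm to centre it, then gripped at 25 N and pulled the board straight out.
- **Placing:** I measured the hole against the post in both cameras, corrected by 1.5 mm and lowered the board. I let go only at about 5 N of contact, with the underside at about 32 mm.

**Last checks:** the board's top is at about 36 mm in the top camera and 35 mm in the side camera (36 mm expected), and its slopes are under 1°. The cups, stamp, staple remover, glue stick and eraser are where they were, to within a few pixels. The arm is clear and touches nothing.

**Disagreement:** the two cameras differ by about 3–6 mm in y on the board's centre, partly because the gripper or the post hid parts of it. That is more than the stated 2 mm calibration error, but the post is visibly through the hole.

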